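Take one plinth board from the rack and box it in the order column

ROBOT

A 7-joint arm with a two-finger parallel gripper is mounted at the origin on the work surface. World frame = base frame: x ahead of the robot, y to its left, z up, the work surface at z = 0. Lengths are in m, angles in rad, forces in N, time in s.
With the tool pointing down it reaches from about 0.425 to 0.875 m from the base axis. Payload 9.9 kg.
Tool frame: the origin (TCP) lies on the centre line of the jaws, within the pads' length; the fingertips stand arm.tip_reach ahead of it and the grasp point (between the pads) lies 11 mm behind it (arm.tip_reach is the distance from the TCP to the fingertips, in m); z points along the fingers, y is the line along which they close (so a half turn about z gives the same grasp; the last joint's range is limited). The gripper opens to 85 mm and grips with 20 to 120 N. Pads are 22 mm wide; open, the fingers measure 114 mm over their backs; the gripper's body (76 mm by 85 mm) begins 54 mm behind the grasp point. The pads swing forward as they close: fully open they stand 13 mm farther back than shut.
Start: joints at [1.261, 0.576, 0.025, 1.437, -0.015, 1.129, -0.057], TCP at [0.151, -0.658, 0.207] pointing down, gripper open.
Joint ranges: [-2.76, 2.76], [-0.34, 2.15], [-1.52, 1.57], [0.19, 2.46], [-1.09, 4.23], [0.17, 1.99], [-2.82, 2.82]. Speed limits (rad/s): [2.22, 2.22, 3.01, 3.01, 3.14, 3.14, 3.14].

INTERFACE

Orientations are given as a unit quaternion [x, y, z, w].
In Python, from cell import telemetry, viewer, arm gives the robot as it stands.
- The arm moves only by the tool drive_tool, never from a script. Its argument "rows" is text: rows parted by semicolons, each of 7 numbers parted by spaces: the opening, from 0 (shut) to 1 (fully open), then the shift along the world's x, y, z normalised to -1 to 1, where 1 is 0.3 m, then the turn, a rotation vector about the world's x, y, z normalised to -1 to 1, where 1 is 60 degrees. A call has 1 to 10 rows; each row is the pose to reach, as a shift and turn from the pose commanded when the call began; what a row does not reach only later rows make up. A row lasts 1/10 s, in which the tool goes at most 50 mm and 8.59 degrees, less where a joint would pass 70% of its speed; a pose out of reach is approached as far as the arm can. A call with a number of a shift or a turn outside -1 to 1 is refused whole. A call with a gripper value outside its range is refused whole. The fingers move at their own pace and stop on an object; "force" is the grip in N (left out, the last holds). Time passes only in rows, so rows that repeat a pose let the fingers close. It gives the time, the measured TCP pose, the force, the opening and the grip force at its end, in the units of the state.
- telemetry.read_state(): the state, without advancing time (a new reading comes with each control period).
- viewer.camera(name): name is "scene" or "top" or "wrist"; returns the picture (480x640x3 uint8, red, green, blue); there is no depth.
- viewer.camera_params(name): a dict with "mtx" (3x3 intrinsics, pixels), "distortion" ([k1, k2, p1, p2, k3] as OpenCV has them; the pictures are not rectified), "eye" and "rotation" of the camera in the world. Camera axes: x right, y down, z forward; pixel columns grow to the right and rows downward; lengths in m; the calibration is good to about 2 mm. A picture is of the moment at which its call begins: read the wrist's pose just before it. camera_params takes no time and is no camera call; for the wrist camera it gives the pose at the moment of the call.
- arm.job_done(): hands the job in; it is judged then, once.
The state is a dict: "time_s": time; "qpos": joint angles; "dq": joint speeds; "tau": joint torques, N m; "tcp_pos": TCP position; "tool_rot": TCP orientation; "wrist_force": force on the tool from outside, world axes, zero at the start; "torque": the same for the moment, N m; "gripper_width": opening from 0.0 (shut) to 1.0 (fully open); "gripper_force": force on a finger pad.
Only numpy, scipy, OpenCV 4.12 (cv2) and the standard library are available. Lean on these libraries where they do the work, as an engineer would, in place of code of your own. Each camera call takes 0.05 s, during which the arm holds its last target. There are 200 camera calls.

TASK

Make up a customer's order on the packing stand: take just the top plinth board from the rack (its sides are shut in by the rack's walls, so it has to be pushed out lengthwise from the open back, over the low front lip, and then taken by the end that comes out), lay it flat on the carton already standing there, and then gently set the loose closed carton on top of the board. Board and carton must lie squarely on the column, each with one end hard up against the upright stop of the stand. Leave the other boards lying as they are in the rack, the bottom carton where it stands, and the bell, jar and bowl undisturbed.

Things in the scene. Friction and masses are not known exactly. Their poses are not given: they have to be found in the camera images.
- rack: fixed rack turned up to 0.3 rad, left or right; origin at its underside's centre, x along its channel. Floor 8 mm thick; metal walls x -70 to 70 mm, 16 mm thick, 63 mm apart, to z = 58 mm. Back (+x, away from the robot) open. Front lip (-x) at x -77.5 to -71.5, to z = 34 mm: the top board passes over it. Four boards lie in it, 1.5 mm clear of each wall
- board_top: uppermost of four plinth boards, dark wood with brass-sheet face, 140 x 60 x 12 mm (x, y, z), about 0.2 kg; origin at its underside's centre, x along its length and the rack's. Starts with its upper face 56 mm above the table. Slides with 1 to 3 N of friction when pushed on its back end face above its underside; stays level if pushed out up to 60 mm. Sides grippable once out of the walls
- board_3: second from the top in the rack: plinth board, dark wood faced with thin brass sheet on top, 140 x 60 x 12 mm (x, y, z), about 0.2 kg; origin at the centre of its underside, x along its length, z up. 
- board_2: third from the top in the rack: plinth board, dark wood faced with thin brass sheet on top, 140 x 60 x 12 mm (x, y, z), about 0.2 kg; origin at the centre of its underside, x along its length, z up. 
- board_1: lowest in the rack: plinth board, dark wood faced with thin brass sheet on top, 140 x 60 x 12 mm (x, y, z), about 0.2 kg; origin at the centre of its underside, x along its length, z up. 
- stand: fixed plywood packing stand 190 x 120 mm, 6 mm thick, turned up to 0.3 rad, on the other side of the robot's centre line from the rack; origin about its underside's centre, z up. An upright wooden stop, 120 mm wide, crosses its far (+x) end: flat face towards the robot at x = +90 mm in this frame, top 92 mm above the table
- base_carton: closed rigid cardboard carton 140 x 60 x 45 mm (x, y, z), 0.8 kg, loose on the stand (its top 51 mm above the table), up to 15 mm off the stand's middle line, parallel to it, its far (+x) end against the stop; origin at its underside's centre, x along its length, square to the stop
- top_carton: loose closed cardboard carton 140 x 60 x 45 mm (x, y, z), about 0.25 kg, lying flat on the table between rack and stand; origin at the centre of its underside, x along its length; rigid
- bell: bystander: small brass hand bell, 60 mm wide, 70 mm high; origin at the centre of its underside
- jar: bystander: jar with an orange cap, 48 mm wide, 75 mm high; origin at the centre of its underside
- bowl: bystander: low brass bowl, 84 mm wide, 30 mm high; origin at the centre of its underside
Things that resemble listed ones, but are neither listed nor needed, are in the scene too. Leave any purple look-alike of the board_top alone.

How it is judged:
By the outcome, as a careful person would: the job done as asked, in the order asked, and still so for the second after the job is handed in, with the robot touching nothing.
It also fails if it takes over 72 s, if anything falls off the work surface, if the arm or the gripper's body presses on something with over 40 N, if the wrist force passes 120 N, or if a joint passes its speed limit or range.

## Working session

There is one attempt and no reset: what is moved stays moved. The work goes in short steps, Python scripts to look and compute and a tool call to move; the robot and the scene stay as the last step left them, time stands still between calls to the robot, and variables do not carry over. Pictures are saved under pics/ and viewed, at most 10 in all, crops included, and the job is handed in when it is done.

Besides the shell and the picture viewer there is one more tool, called after "Request:" as name(argument=value, ...) on one line, values as JSON. drive_tool: Moves the arm, as the interface text tells. Its arguments: {"type":"object","properties":{"rows":{"type":"string"},"force":{"type":"number"}},"required":["rows"]}

```bash
mkdir -p pics; ls
python3 - <<'E'
from cell import telemetry, viewer, arm
import cv2
for n in ["scene","top"]:
    im=viewer.camera(n); cv2.imwrite(f"pics/{n}0.png",im[:,:,::-1])
    p=viewer.camera_params(n); print(n,p)
print(arm.tip_reach, telemetry.read_state())
E
```

```text
pics
scene {'mtx': array([[548.56290852,   0.        , 317.98901674],
       [  0.        , 548.56290852, 233.94744639],
       [  0.        ,   0.        ,   1.        ]]), 'distortion': array([-0.06329876,  0.        ,  0.        ,  0.        ,  0.        ]), 'eye': array([1.06386389, 0.56754618, 0.64541502]), 'rotation': array([ 0.34524063,  0.8370467 , -0.39032673, -0.16675364])}
top {'mtx': array([[463.39988523,   0.        , 323.81038334],
       [  0.        , 463.39988523, 241.40470726],
       [  0.        ,   0.        ,   1.        ]]), 'distortion': array([-0.08133167,  0.        ,  0.        ,  0.        ,  0.        ]), 'eye': array([0.40084251, 0.09284002, 0.83859464]), 'rotation': array([ 0.70960266, -0.6993018 ,  0.07503545, -0.04255273])}
0.008 {'time_s': 0.1, 'qpos': array([ 1.26120509,  0.57645225,  0.02484497,  1.4377764 , -0.01502391,
        1.12900514, -0.0565318 ]), 'dq': array([-2.26818088e-05, -1.50568081e-03,  4.60520820e-04, -3.43177450e-03,
        2.32295814e-04, -4.58018505e-04,  2.55456776e-03]), 'tau': array([ 7.08424704e-03, -7.67301250e+01,  2.25837976e+00, -2.86604100e+01,
        1.59147300e-02,  8.54401529e-03, -1.20879230e-05]), 'tcp_pos': array([ 0.15103982, -0.65745407,  0.20594282]), 'tool_rot': array([ 9.93634180e-01,  1.12652499e-01, -1.07465534e-04, -7.20476993e-04]), 'wrist_force': array([-0.183096  , -0.65975827, -0.36303159]), 'torque': array([0.06371935, 0.02857378, 0.05770221]), 'gripper_force': 0.0, 'gripper_width': 0.9981106188191786}
```

View pics/top0.png

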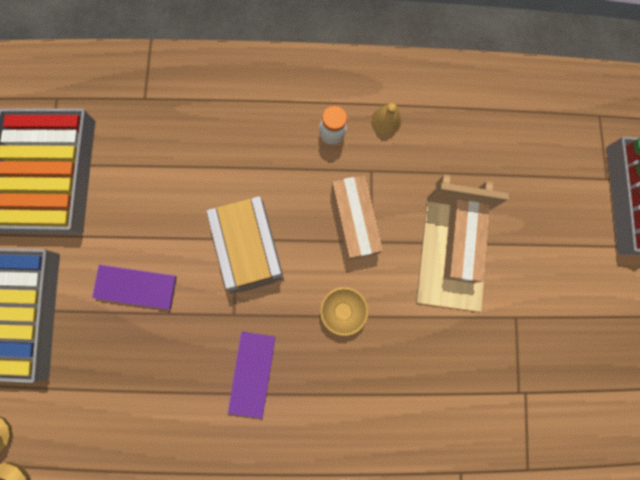

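View pics/scene0.png

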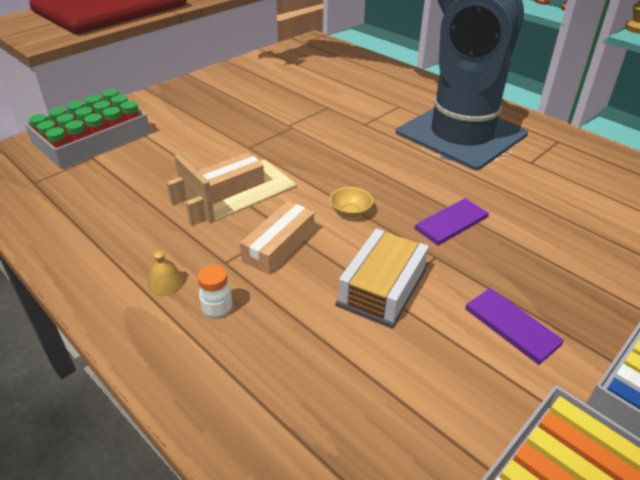

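Top view: the rack with a brass-faced board is at (245,243), the loose carton at (357,217), the stand with its carton at (468,240), the bowl at (344,312), the jar at (333,125) and the bell at (387,118). Candidates for board_top are the brass/dark-wood board in the rack (245,243) and the purple look-alikes at (134,287) and (252,375). The description picks the one in the rack. I'll check it in a close crop.

```bash
cat > h.py <<'E'
import numpy as np, cv2
from scipy.spatial.transform import Rotation as R
from cell import telemetry, viewer, arm
def ray(P,px):
    u=cv2.undistortPoints(np.array(px,float).reshape(-1,1,2),P["mtx"],P["distortion"]).reshape(-1,2)
    return R.from_quat(P["rotation"]).apply(np.c_[u,np.ones(len(u))])
def at_z(P,px,z):
    d=ray(P,px); e=np.array(P["eye"]); return e+d*((z-e[2])/d[:,2])[:,None]
def proj(P,X):
    r=R.from_quat(P["rotation"]).inv(); rv=r.as_rotvec(); t=-r.apply(P["eye"])
    return cv2.projectPoints(np.array(X,float).reshape(-1,1,3),rv,t,P["mtx"],P["distortion"])[0].reshape(-1,2)
E
python3 - <<'E'
from h import *
im=cv2.imread("pics/top0.png")
c=im[160:330,200:520]; cv2.imwrite("pics/crop_top.png",cv2.resize(c,(800,425),interpolation=cv2.INTER_CUBIC))
P=viewer.camera_params("top")
print(at_z(P,[[245,243],[357,217],[468,240]],0.055).round(3))
E
```

```text
[[ 0.528  0.192  0.055]
 [ 0.577  0.     0.055]
 [ 0.54  -0.196  0.055]]
```

View pics/crop_top.png

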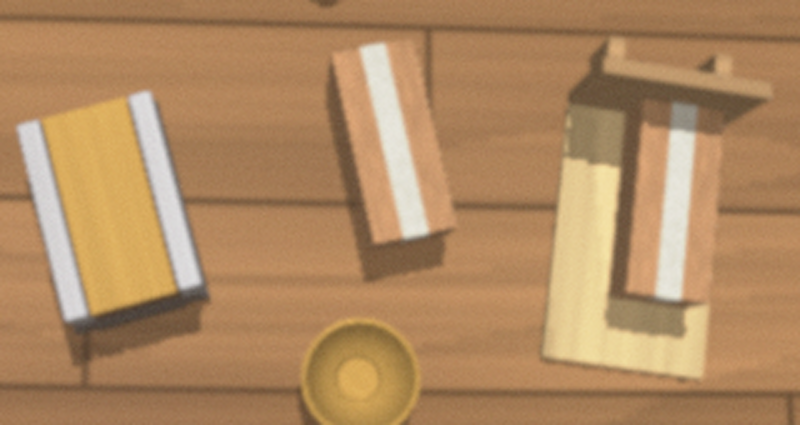

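The crop confirms it: the brass-faced board lies in the rack between light walls, crop corners (43,121), (128,97), (176,291), (90,316). The carton and stand are also clear. Next I compute poses from the corners.

```bash
cat >> h.py <<'E'
def rect(c):
    c=np.array(c)[:,:2]   # far-left, far-right, near-right, near-left
    v=(c[0]+c[1]-c[2]-c[3])/2; w=(c[0]+c[3]-c[1]-c[2])/2
    return dict(c=c.mean(0).round(4),L=round(np.hypot(*v),4),W=round(np.hypot(*w),4),yaw=round(np.arctan2(v[1],v[0]),4),yawW=round(np.arctan2(-w[0],w[1]),4))
E
python3 - <<'E'
from h import *
P=viewer.camera_params("top")
f=lambda c,z:at_z(P,np.array(c)/2.5+[200-.3,160-.3],z)
print("board",rect(f([(43,121),(128,97),(176,291),(90,316)],.056)))
print("carton",rect(f([(333,54),(413,41),(455,230),(374,243)],.045)))
print("base",rect(f([(640,100),(724,104),(705,302),(625,294)],.051)))
print("stop top",f([(605,73),(768,101)],.092).round(4))
print("stand",f([(543,358),(702,378)],.006).round(4))
print("bowl",f([(358,372)],.02).round(3)); print("jar/bell",at_z(P,[[334,118],[391,107]],.07).round(3))
W=viewer.camera_params("wrist");s=telemetry.read_state()
print(W, R.from_quat(s["tool_rot"]).inv().apply(W["eye"]-s["tcp_pos"]))
E
```

```text
board {'c': array([0.5297, 0.1949]), 'L': np.float64(0.139), 'W': np.float64(0.0603), 'yaw': np.float64(0.274), 'yawW': np.float64(0.3035)}
carton {'c': array([ 0.5811, -0.0014]), 'L': np.float64(0.1389), 'W': np.float64(0.0581), 'yaw': np.float64(0.2115), 'yawW': np.float64(0.1843)}
base {'c': array([ 0.5425, -0.2002]), 'L': np.float64(0.1423), 'W': np.float64(0.0599), 'yaw': np.float64(-0.1302), 'yawW': np.float64(-0.0518)}
stop top [[ 0.6208 -0.1405  0.092 ]
 [ 0.6044 -0.2548  0.092 ]]
stand [[ 0.4315 -0.1146  0.006 ]
 [ 0.4177 -0.2329  0.006 ]]
bowl [[0.42  0.021 0.02 ]]
jar/bell [[ 0.753  0.042  0.07 ]
 [ 0.778 -0.06   0.07 ]]
{'mtx': array([[376.76794083,   0.        , 315.54362098],
       [  0.        , 376.76794083, 234.98359844],
       [  0.        ,   0.        ,   1.        ]]), 'distortion': array([-0.06822816,  0.        ,  0.        ,  0.        ,  0.        ]), 'eye': array([ 0.23356703, -0.63816269,  0.37326904]), 'rotation': array([ 0.77130176, -0.6144666 , -0.10370439,  0.12949824])} [ 0.08474278 -0.00056993 -0.1673299 ]
```

Request:
drive_tool(rows="1 0.87 1 0 0 0 -0.33; 1 0.87 1 0 0 0 -0.33; 1 0.87 1 0 0 0 -0.33; 1 0.87 1 0 0 0 -0.33; 1 0.87 1 0 0 0 -0.33; 1 0.87 1 0 0 0 -0.33; 1 0.87 1 0 0 0 -0.33; 1 0.87 1 0 0 0 -0.33; 1 0.87 1 0 0 0 -0.33")

```text
time_s: 1.0
tcp_pos: [0.4175, -0.3512, 0.2064]
tool_rot: [0.999, -0.055, 0.001, -0.002]
wrist_force: [-0.2, -0.4, -1.5]
gripper_width: 1.001
gripper_force: 0.0
```

Request:
drive_tool(rows="1 0.45 0.55 0 0 0 0; 1 0.45 0.55 0 0 0 0; 1 0.45 0.55 0 0 0 0; 1 0.45 0.55 0 0 0 0; 1 0.45 0.55 0 0 0 0; 1 0.45 0.55 0 0 0 0;1 0.45 0.55 0 0 0 0")

```text
time_s: 1.7
tcp_pos: [0.5463, -0.1939, 0.2064]
tool_rot: [0.998, -0.06, -0.001, 0.0]
wrist_force: [0.3, -1.6, 0.1]
gripper_width: 0.999
gripper_force: 0.0
```

```bash
cat >> h.py <<'E'
import json
def snap(name):
    s=telemetry.read_state(); P=viewer.camera_params("wrist"); im=viewer.camera("wrist")
    cv2.imwrite(f"pics/{name}.png",im[:,:,::-1]); json.dump({k:np.array(v).tolist() for k,v in P.items()},open(f"pics/{name}.json","w"))
    print(s["time_s"],s["tcp_pos"].round(4),s["tool_rot"].round(4),np.abs(s["dq"]).max().round(4))
def load(name): return {k:np.array(v) for k,v in json.load(open(f"pics/{name}.json")).items()}
E
python3 -c "
from h import *
snap('w_stand')"
```

```text
1.7 [ 0.5463 -0.1939  0.2064] [ 9.982e-01 -6.010e-02 -6.000e-04  3.000e-04] 0.0241
```

View pics/w_stand.png

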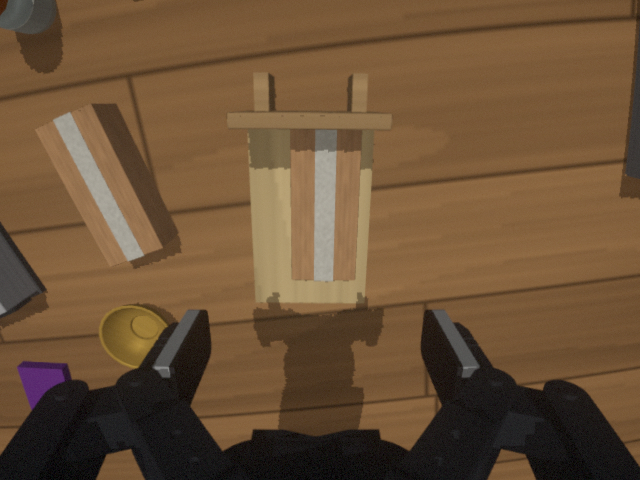

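The wrist view shows the stand. The base carton's top corners are (291,130), (360,131), (356,281), (292,280). The stop's near top edge runs (228,129) to (391,130) and the stand's near edge (256,302) to (367,303). The loose carton's top corners are about (38,130), (92,105), (162,247), (112,264).

Run:
```python
from h import *
P=load("w_stand"); g=cv2.imread("pics/w_stand.png",0)
def sp(c): return cv2.cornerSubPix(g,np.array(c,np.float32).reshape(-1,1,2),(4,4),(-1,-1),(3,50,.01)).reshape(-1,2)
def rp(n,c,z):
    r=sp(c); print(n,r.round(1).tolist(),"\n raw",rect(at_z(P,c,z)),"\n sub",rect(at_z(P,r,z)))
rp("base",[(291,130),(360,131),(356,281),(292,280)],.051)
rp("carton",[(38,130),(92,105),(162,247),(112,264)],.045)
print("stop",at_z(P,[(228,129),(391,130)],.092).round(4),"stand",at_z(P,[(256,302),(367,303)],.006).round(4))
# edge lines of stripe on base (parallel to x): left/right stripe edge columns per row
for y in (150,180,210,240,270):
    row=cv2.GaussianBlur(g,(3,3),0)[y].astype(int); d=np.diff(row[280:372]); i=np.argsort(d); 
    print(y,[(int(k)+280,int(d[k])) for k in i[:3]],[(int(k)+280,int(d[k])) for k in i[-3:]])
```

```text
base [[289.3999938964844, 127.9000015258789], [361.5, 128.5], [354.79998779296875, 279.5], [290.79998779296875, 278.5]] 
 raw {'c': array([ 0.5412, -0.2012]), 'L': np.float64(0.1376), 'W': np.float64(0.059), 'yaw': np.float64(-0.1228), 'yawW': np.float64(-0.1367)} 
 sub {'c': array([ 0.543 , -0.2008]), 'L': np.float64(0.1379), 'W': np.float64(0.0602), 'yaw': np.float64(-0.1308), 'yawW': np.float64(-0.133)}
carton [[34.400001525878906, 129.1999969482422], [90.5, 103.5999984741211], [162.60000610351562, 247.1999969482422], [110.0999984741211, 267.0]] 
 raw {'c': array([ 0.5835, -0.0026]), 'L': np.float64(0.1361), 'W': np.float64(0.0562), 'yaw': np.float64(0.2222), 'yawW': np.float64(0.2155)} 
 sub {'c': array([ 0.5834, -0.001 ]), 'L': np.float64(0.1391), 'W': np.float64(0.0592), 'yaw': np.float64(0.2236), 'yawW': np.float64(0.2273)}
stop [[ 0.622  -0.1386  0.092 ]
 [ 0.6069 -0.2561  0.092 ]] stand [[ 0.4338 -0.1137  0.006 ]
 [ 0.4177 -0.2353  0.006 ]]
150 [(327, -17), (294, -12), (328, -10)] [(316, 9), (315, 11), (314, 13)]
180 [(335, -16), (289, -15), (370, -14)] [(313, 12), (359, 15), (314, 16)]
210 [(334, -18), (290, -16), (369, -13)] [(313, 13), (314, 14), (358, 14)]
240 [(367, -16), (333, -15), (290, -14)] [(314, 9), (313, 14), (356, 14)]
270 [(332, -16), (365, -14), (333, -12)] [(312, 10), (355, 13), (313, 16)]
```

Request:
drive_tool(rows="0 0 1 0 0 0 0.38;0 0 1 0 0 0 0.38;0 0 1 0 0 0 0.38;0 0 1 0 0 0 0.38;0 0 1 0 0 0 0.38;0 0 1 0 0 0 0.38")

```text
time_s: 2.35
tcp_pos: [0.547, 0.1065, 0.207]
tool_rot: [0.991, 0.137, 0.0, 0.0]
wrist_force: [1.4, 0.2, -0.9]
gripper_width: 0.001
gripper_force: 0.0
```

Request:
drive_tool(rows="0 0 0.31 0 0 0 0;0 0 0.31 0 0 0 0;0 0 0.31 0 0 0 0;0 0 0.31 0 0 0 0;0 0 0.31 0 0 0 0")

```text
time_s: 2.85
tcp_pos: [0.5476, 0.1972, 0.2067]
tool_rot: [0.991, 0.137, -0.0, 0.001]
wrist_force: [0.6, 0.5, -0.3]
gripper_width: -0.0
gripper_force: 0.0
```

```bash
python3 -c "
from h import *
snap('w_rack')"
```

```text
2.85 [0.5476 0.1972 0.2067] [ 9.906e-01  1.369e-01 -1.000e-04  7.000e-04] 0.0085
```

View pics/w_rack.png

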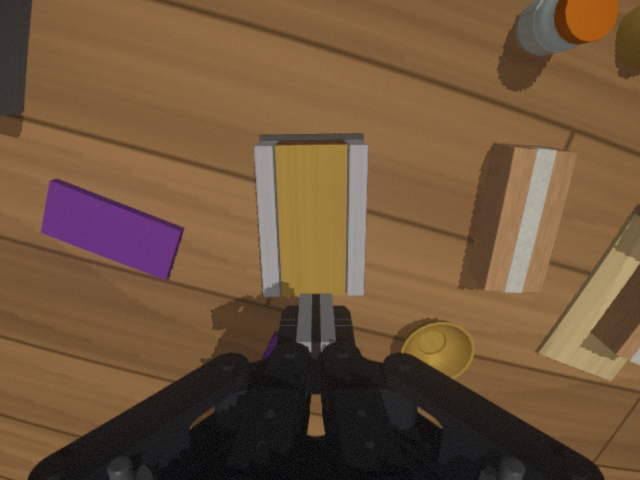

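The wrist view shows the rack. The brass board's corners are (276,142), (348,142), (347,296), (281,296). The wall tops' outer corners are (256,146), (367,146), (365,296), (263,298), and the closed fingertips are at (317,294).

Run:
```python
from h import *
P=load("w_rack"); g=cv2.imread("pics/w_rack.png",0)
def sp(c): return cv2.cornerSubPix(g,np.array(c,np.float32).reshape(-1,1,2),(4,4),(-1,-1),(3,50,.01)).reshape(-1,2)
def rp(n,c,z):
    r=sp(c); print(n,r.round(1).tolist(),"\n raw",rect(at_z(P,c,z)),"\n sub",rect(at_z(P,r,z)))
rp("board",[(276,142),(348,142),(347,296),(281,296)],.056)
rp("walls",[(256,146),(367,146),(365,296),(263,298)],.058)
rp("carton",[(514,147),(575,153),(540,292),(486,290)],.045)
s=telemetry.read_state(); t=R.from_quat(s["tool_rot"])
for d in (0,.004,.008): print(d,proj(P,[s["tcp_pos"]+t.apply([x,0,d]) for x in (-.011,0,.011)]).round(1).tolist())
rk=np.array([.530,.195]);
```

```text
board [[272.29998779296875, 146.0], [348.79998779296875, 144.8000030517578], [346.70001220703125, 294.29998779296875], [279.29998779296875, 296.0]] 
 raw {'c': array([0.5322, 0.1953]), 'L': np.float64(0.1426), 'W': np.float64(0.0611), 'yaw': np.float64(0.2844), 'yawW': np.float64(0.2734)} 
 sub {'c': array([0.531 , 0.1961]), 'L': np.float64(0.139), 'W': np.float64(0.0637), 'yaw': np.float64(0.2865), 'yawW': np.float64(0.2952)}
walls [[254.1999969482422, 145.89999389648438], [366.8999938964844, 144.5], [363.1000061035156, 294.6000061035156], [265.79998779296875, 296.79998779296875]] 
 raw {'c': array([0.5307, 0.1951]), 'L': np.float64(0.1397), 'W': np.float64(0.0939), 'yaw': np.float64(0.2873), 'yawW': np.float64(0.2847)} 
 sub {'c': array([0.5316, 0.1955]), 'L': np.float64(0.1389), 'W': np.float64(0.0923), 'yaw': np.float64(0.296), 'yawW': np.float64(0.2922)}
carton [[514.7000122070312, 145.89999389648438], [576.2000122070312, 152.8000030517578], [539.2999877929688, 291.6000061035156], [483.70001220703125, 289.70001220703125]] 
 raw {'c': array([ 5.832e-01, -4.000e-04]), 'L': np.float64(0.1388), 'W': np.float64(0.0575), 'yaw': np.float64(0.236), 'yawW': np.float64(0.2123)} 
 sub {'c': array([5.836e-01, 1.000e-04]), 'L': np.float64(0.139), 'W': np.float64(0.0586), 'yaw': np.float64(0.2183), 'yawW': np.float64(0.208)}
0 [[316.4, 305.9], [316.4, 286.3], [316.5, 265.9]]
0.004 [[316.4, 302.0], [316.4, 282.7], [316.4, 262.6]]
0.008 [[316.4, 298.2], [316.4, 279.2], [316.4, 259.5]]
```

```bash
python3 - <<'E'
from h import *
from scipy.optimize import least_squares
P=load("w_stand"); tcp=np.array([.5463,-.1939,.2064]); t=R.from_quat([.9982,-.0601,-.0006,.0003])
f=lambda p:(proj(P,[tcp+t.apply([p[0],s*.0425+p[2],p[1]]) for s in(-1,1)])-[[210,310],[423,310]]).ravel()
r=least_squares(f,[0,0,0]); print("open",r.x,r.fun)
P=load("w_rack"); tcp=np.array([.5476,.1972,.2067]); t=R.from_quat([.9906,.1369,0,.0007])
print(R.from_quat(P["rotation"]).as_matrix()@[0,0,1], P["eye"]-tcp)
for x in (-.011,0,.0085,.011):
  for d in (-.03,-.02,-.01,.0,.008): print(x,d,proj(P,[tcp+t.apply([x,y,d]) for y in (-.008,.008)]).round(0).tolist())
E
python3 - <<'E'
import cv2,sys; sys.path.insert(0,'.')
from cell import viewer
im=viewer.camera("scene")[:,:,::-1]; cv2.imwrite("pics/scene1.png",im)
a=cv2.imread("pics/w_rack.png")[230:370,240:400]; b=im[60:360,260:560]
cv2.imwrite("pics/fing.png",cv2.hconcat([cv2.resize(a,(400,350)),cv2.resize(b,(350,350))]))
E
```

```text
open [ 0.0074707  -0.03616623 -0.00011501] [-0.00063014  0.08837095 -0.00077755 -0.08839459]
[-0.31474733 -0.09059766 -0.94484188] [0.08142776 0.02375524 0.1672756 ]
-0.011 -0.03 [[298.0, 341.0], [335.0, 341.0]]
-0.011 -0.02 [[299.0, 328.0], [334.0, 328.0]]
-0.011 -0.01 [[300.0, 316.0], [333.0, 316.0]]
-0.011 0.0 [[301.0, 306.0], [332.0, 306.0]]
-0.011 0.008 [[301.0, 298.0], [332.0, 298.0]]
0 -0.03 [[298.0, 319.0], [336.0, 319.0]]
0 -0.02 [[299.0, 307.0], [335.0, 307.0]]
0 -0.01 [[300.0, 296.0], [334.0, 296.0]]
0 0.0 [[300.0, 286.0], [333.0, 286.0]]
0 0.008 [[301.0, 279.0], [332.0, 279.0]]
0.0085 -0.03 [[297.0, 301.0], [336.0, 301.0]]
0.0085 -0.02 [[298.0, 290.0], [335.0, 290.0]]
0.0085 -0.01 [[299.0, 280.0], [334.0, 280.0]]
0.0085 0.0 [[300.0, 271.0], [333.0, 271.0]]
0.0085 0.008 [[301.0, 264.0], [332.0, 264.0]]
0.011 -0.03 [[297.0, 296.0], [336.0, 296.0]]
0.011 -0.02 [[298.0, 285.0], [335.0, 285.0]]
0.011 -0.01 [[299.0, 275.0], [334.0, 275.0]]
0.011 0.0 [[300.0, 266.0], [333.0, 266.0]]
0.011 0.008 [[301.0, 259.0], [332.0, 259.0]]
```

View pics/fing.png

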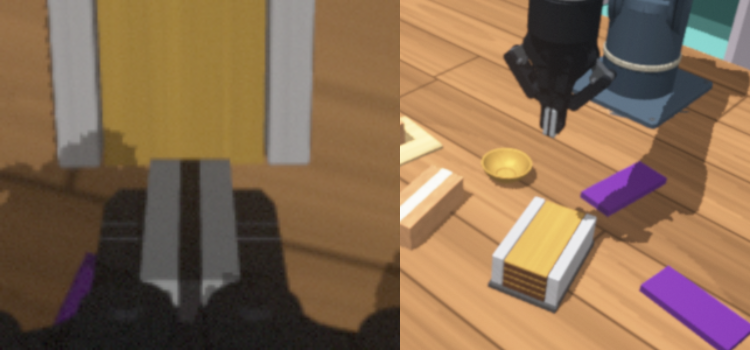

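Run:
```python
from h import *
P=viewer.camera_params("scene"); s=telemetry.read_state(); t=R.from_quat(s["tool_rot"])
for x in (-.011,0,.011):
  print(x,proj(P,[s["tcp_pos"]+t.apply([x,0,d]) for d in (-.04,-.03,-.02,-.01,0,.008)]).round(0).tolist())
```

```text
-0.011 [[394.0, 161.0], [394.0, 167.0], [393.0, 173.0], [392.0, 179.0], [392.0, 185.0], [391.0, 189.0]]
0 [[391.0, 164.0], [391.0, 171.0], [390.0, 177.0], [389.0, 183.0], [388.0, 189.0], [388.0, 193.0]]
0.011 [[388.0, 168.0], [387.0, 174.0], [387.0, 181.0], [386.0, 187.0], [385.0, 193.0], [385.0, 197.0]]
```

Both cameras put the visible closed tip about 30 mm behind where tip_reach says it should be. I'll settle this by touching the free table behind the rack, a place I need to go anyway.

Request:
drive_tool(rows="0 0.3 0.1 0 0 0 0;0 0.3 0.1 0 0 0 0;0 0.3 0.1 -0.2 0 0 0;0 0.3 0.1 -0.36 0 0 0;0 0.3 0.1 -0.52 0 0 0;0 0.3 0.1 -0.65 0 0 0;0 0.3 0.1 -0.65 0 0 0")

```text
time_s: 3.65
tcp_pos: [0.6332, 0.2265, 0.0056]
tool_rot: [0.99, 0.138, -0.005, 0.002]
wrist_force: [-0.9, -1.0, 0.4]
gripper_width: 0.001
gripper_force: 0.0
```

Request:
drive_tool(rows="0 0 0 -0.012 0 0 0;0 0 0 -0.012 0 0 0")

```text
time_s: 3.85
tcp_pos: [0.6389, 0.2301, 0.0105]
tool_rot: [0.99, 0.138, 0.002, -0.0]
wrist_force: [-0.2, 0.2, -0.6]
gripper_width: -0.004
gripper_force: 0.0
```

Request:
drive_tool(rows="0 0 0 -0.012 0 0 0;0 0 0 -0.012 0 0 0")

```text
time_s: 4.05
tcp_pos: [0.638, 0.2304, 0.0061]
tool_rot: [0.99, 0.139, 0.001, -0.0]
wrist_force: [-0.4, -0.3, -0.1]
gripper_width: -0.001
gripper_force: 0.0
```

Request:
drive_tool(rows="0 0 0 -0.02 0 0 0;0 0 0 -0.02 0 0 0")

```text
time_s: 4.25
tcp_pos: [0.6369, 0.2301, -0.0018]
tool_rot: [0.99, 0.139, -0.0, 0.0]
wrist_force: [-0.8, -0.2, 0.7]
gripper_width: 0.004
gripper_force: 0.0
```

Request:
drive_tool(rows="0 0 0 -0.02 0 0 0;0 0 0 -0.02 0 0 0")

```text
time_s: 4.45
tcp_pos: [0.6366, 0.23, -0.0084]
tool_rot: [0.99, 0.139, -0.001, 0.0]
wrist_force: [0.4, 0.3, 0.5]
gripper_width: 0.001
gripper_force: 0.0
```

Request:
drive_tool(rows="0 0 0 -0.02 0 0 0;0 0 0 -0.02 0 0 0")

```text
time_s: 4.65
tcp_pos: [0.6366, 0.23, -0.0145]
tool_rot: [0.99, 0.139, -0.001, 0.0]
wrist_force: [-0.3, -0.1, 0.1]
gripper_width: 0.001
gripper_force: 0.0
```

Request:
drive_tool(rows="0 0 0 -0.015 0 0 0;0 0 0 -0.015 0 0 0")

```text
time_s: 4.85
tcp_pos: [0.6368, 0.23, -0.0186]
tool_rot: [0.99, 0.139, -0.0, 0.0]
wrist_force: [-0.2, -0.1, 0.9]
gripper_width: 0.001
gripper_force: 0.0
```

Request:
drive_tool(rows="0 0 0 -0.01 0 0 0;0 0 0 -0.01 0 0 0")

```text
time_s: 5.05
tcp_pos: [0.637, 0.2301, -0.0214]
tool_rot: [0.99, 0.139, -0.0, 0.0]
wrist_force: [-0.8, -0.2, -0.8]
gripper_width: -0.002
gripper_force: 0.0
```

Request:
drive_tool(rows="0 0 0 -0.01 0 0 0;0 0 0 -0.01 0 0 0")

```text
time_s: 5.25
tcp_pos: [0.6371, 0.2301, -0.0242]
tool_rot: [0.99, 0.139, -0.0, -0.0]
wrist_force: [-0.2, 0.2, 0.3]
gripper_width: 0.003
gripper_force: 0.0
```

Request:
drive_tool(rows="0 0 0 -0.008 0 0 0;0 0 0 -0.008 0 0 0")

```text
time_s: 5.45
tcp_pos: [0.6372, 0.2302, -0.0245]
tool_rot: [0.99, 0.139, 0.0, -0.0]
wrist_force: [-5.7, -2.0, 19.4]
gripper_width: 0.001
gripper_force: 9.2
```

Request:
drive_tool(rows="0 0 0 -0.008 0 0 0;0 0 0 -0.008 0 0 0")

```text
time_s: 5.65
tcp_pos: [0.6373, 0.2303, -0.0246]
tool_rot: [0.99, 0.138, 0.001, -0.0]
wrist_force: [-13.0, -5.3, 40.4]
gripper_width: -0.0
gripper_force: 20.0
```

Run:
```python
from h import *
im=viewer.camera("scene")[:,:,::-1]; 
snap("w_touch")
a=cv2.imread("pics/w_touch.png")
cv2.imwrite("pics/touch.png",cv2.hconcat([cv2.resize(im[180:340,260:460],(440,352)),cv2.resize(a,(352,352*3//4)).__class__(0) if 0 else cv2.resize(a[150:390,200:440],(352,352))]))
print(telemetry.read_state()["wrist_force"])
```

```text
5.7 [ 0.6373  0.2302 -0.0246] [ 9.904e-01  1.385e-01  8.000e-04 -0.000e+00] 0.0012
[-13.48209182  -4.70298124  40.03862564]
```

View pics/touch.png

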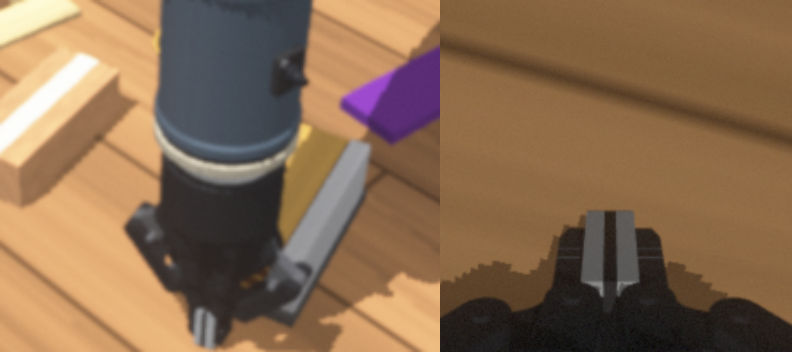

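Contact came at TCP z = −0.0245, so the closed tips lie 24.5 mm behind the reported TCP. Picture: the tips stand on the table behind the rack, tip edge at wrist pixel (317,293). I back off and locate the tip laterally.

Request:
drive_tool(rows="0 0 0 0.1 0 0 0;0 0 0 0.2 0 0 0;0 0 0 0.27 0 0 0;0 0 0 0.27 0 0 0")

```text
time_s: 6.15
tcp_pos: [0.6391, 0.231, 0.0558]
tool_rot: [0.99, 0.139, 0.003, -0.001]
wrist_force: [0.2, 0.7, -0.2]
gripper_width: -0.001
gripper_force: 0.0
```

Run:
```python
from h import *
P=load("w_touch"); p=at_z(P,[(299.5,293),(317,293),(334,293)],0); t=R.from_quat([.9904,.1385,.0008,0])
print(p, t.inv().apply(p-[.6373,.2302,-.0246]).round(4))
s=telemetry.read_state(); print(s["tcp_pos"],2*np.arctan2(s["tool_rot"][1],s["tool_rot"][0]))
u=np.array([np.cos(.287),np.sin(.287)]);v=np.array([-u[1],u[0]]);d=s["tcp_pos"][:2]-[.531,.1955]; print("rack frame",d@u,d@v)
```

```text
[[0.64422209 0.23976004 0.        ]
 [0.64625498 0.23261736 0.        ]
 [0.64822257 0.22567554 0.        ]] [[ 0.0093 -0.0073 -0.0246]
 [ 0.0093  0.0001 -0.0246]
 [ 0.0093  0.0074 -0.0246]]
[0.63912935 0.23095101 0.05575704] 0.27792764785327645
rack frame 0.11374191682302301 0.003392125676781873
```

Request:
drive_tool(rows="0 0.003 -0.01 -0.05 0 0 0.009;0 0.003 -0.01 -0.092 0 0 0.009;0 0.003 -0.01 -0.092 0 0 0.009;0 0.003 -0.01 -0.092 0 0 0.009")

```text
time_s: 6.55
tcp_pos: [0.637, 0.2268, 0.0228]
tool_rot: [0.99, 0.143, -0.001, 0.0]
wrist_force: [0.1, -0.5, -0.5]
gripper_width: 0.001
gripper_force: 0.0
```

Request:
drive_tool(rows="0 -0.032 -0.0094 0 0 0 0;0 -0.064 -0.0188 0 0 0 0;0 -0.096 -0.0282 0 0 0 0;0 -0.112 -0.033 0 0 0 0;0 -0.128 -0.0377 0 0 0 0")

```text
time_s: 7.05
tcp_pos: [0.5994, 0.2158, 0.0251]
tool_rot: [0.99, 0.143, 0.0, -0.0]
wrist_force: [2.5, 1.0, -0.0]
gripper_width: -0.004
gripper_force: 0.7
```

Request:
drive_tool(rows="0 -0.026 -0.0076 0 0 0 0;0 -0.052 -0.0153 0 0 0 0;0 -0.078 -0.023 0 0 0 0;0 -0.104 -0.0307 0 0 0 0;0 -0.125 -0.0369 0 0 0 0;0 -0.14 -0.0413 0 0 0 0;0 -0.14 -0.0413 0 0 0 0")

```text
time_s: 7.75
tcp_pos: [0.5565, 0.203, 0.0244]
tool_rot: [0.99, 0.143, -0.001, 0.0]
wrist_force: [0.0, -0.0, 0.6]
gripper_width: 0.004
gripper_force: 0.0
```

Request:
drive_tool(rows="0 0 0 0.133 0 0 0;1 0 0 0.133 0 0 0;1 -0.13 -0.038 0.133 0 0 0;1 -0.26 -0.077 0.133 0 0 0;1 -0.398 -0.117 0.133 0 0 0;1 -0.398 -0.117 0.133 0 0 0;1 -0.398 -0.117 0.133 0 0 0;1 -0.398 -0.117 0.133 0 0 0")

```text
time_s: 8.55
tcp_pos: [0.4393, 0.1688, 0.0645]
tool_rot: [0.99, 0.143, 0.0, -0.0]
wrist_force: [0.7, 0.3, 0.2]
gripper_width: 0.997
gripper_force: 0.0
```

```bash
python3 -c "
from h import *
snap('w_grip')
im=viewer.camera('scene'); a=cv2.imread('pics/w_grip.png')
cv2.imwrite('pics/grip.png',cv2.hconcat([cv2.resize(a,(533,400)),cv2.resize(im[180:340,290:390,::-1],(250,400))]))"
```

```text
8.55 [0.4393 0.1688 0.0645] [ 9.897e-01  1.432e-01  5.000e-04 -2.000e-04] 0.0111
```

View pics/grip.png

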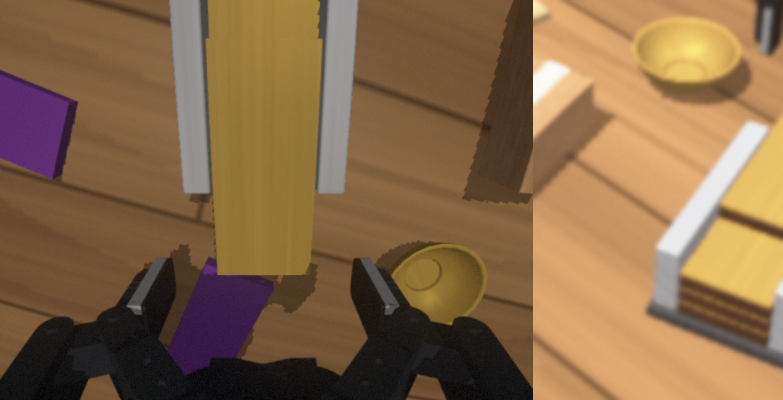

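The board is out level, its front edge at image row 329 and centred between the fingers. The bowl is well clear at ground level. I descend and grip.

Request:
drive_tool(rows="1 0 0 -0.1 0 0 0;1 0 0 -0.168 0 0 0;1 0 0 -0.168 0 0 0;0.5 0 0 -0.168 0 0 0;0.5 0 0 -0.168 0 0 0;0.5 0 0 -0.168 0 0 0;0.5 0 0 -0.168 0 0 0;0.5 0 0 -0.168 0 0 0", force=60)

```text
time_s: 9.45
tcp_pos: [0.4389, 0.1686, 0.0151]
tool_rot: [0.99, 0.143, 0.001, -0.0]
wrist_force: [-1.3, 0.9, 8.2]
gripper_width: 0.684
gripper_force: 65.6
```

Request:
drive_tool(rows="0.5 0 0 0.02 0 0 0;0.5 0 0 0.05 0 0 0;0.5 0 0 0.09 0 0 0;0.5 0 0 0.14 0 0 0;0.5 0 0 0.2 0 0 0;0.5 0 0 0.26 0 0 0;0.5 0 0 0.3 0 0 0;0.5 0 0 0.3 0 0 0")

```text
time_s: 10.25
tcp_pos: [0.439, 0.1687, 0.106]
tool_rot: [0.99, 0.143, 0.001, -0.0]
wrist_force: [0.0, 0.5, -2.7]
gripper_width: 0.683
gripper_force: 65.0
```

```bash
python3 -c "
from h import *
snap('w_lift')
im=viewer.camera('scene'); a=cv2.imread('pics/w_lift.png')
cv2.imwrite('pics/lift.png',cv2.hconcat([cv2.resize(a,(480,360)),cv2.resize(im[100:340,290:490,::-1],(300,360))]))"
```

```text
10.25 [0.439  0.1687 0.106 ] [ 9.897e-01  1.432e-01  1.500e-03 -5.000e-04] 0.0434
```

View pics/lift.png

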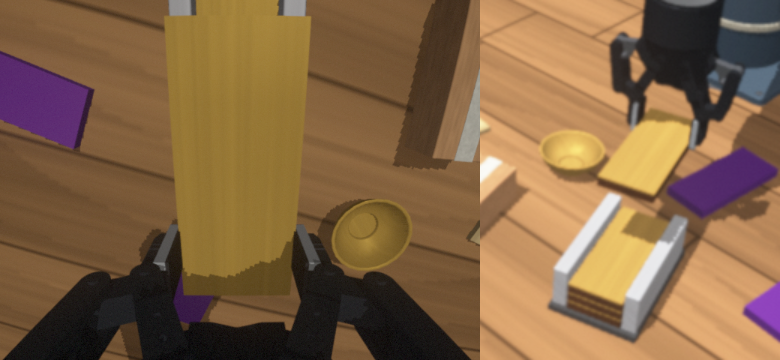

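The board is held by its end with the rest of the stack undisturbed. Its corners in the full wrist image are about (220,23), (413,23), (388,393), (245,394). I fit its pose in the tool frame.

```bash
cat >> h.py <<'E'
def pnp(P,L,W,px,tcp,q):
    o=np.array([[L/2,W/2,0],[L/2,-W/2,0],[-L/2,-W/2,0],[-L/2,W/2,0]])
    ok,rv,tv=cv2.solvePnP(o,np.array(px,float),P["mtx"],P["distortion"])
    c=R.from_quat(P["rotation"]); X=c.apply(tv.ravel())+P["eye"]; Rw=c*R.from_rotvec(rv.ravel())
    e=Rw.apply([1,0,0]); t=R.from_quat(q)
    print("centre",X.round(4),"yaw",np.arctan2(e[1],e[0]).round(4),"pitch up of +x",np.arcsin(e[2]).round(4),"in tool",t.inv().apply(X-tcp).round(4))
E
python3 - <<'E'
from h import *
P=load("w_lift"); g=cv2.imread("pics/w_lift.png",0)
c=[(220,23),(413,23),(388,393),(245.5,394)]
r=cv2.cornerSubPix(g,np.array(c,np.float32).reshape(-1,1,2),(5,5),(-1,-1),(3,50,.01)).reshape(-1,2); print(r.tolist())
for k in (c,r): pnp(P,.14,.06,k,[.439,.1687,.106],[.9897,.1432,.0015,-.0005])
print(2*np.arctan2(.1432,.9897))
E
```

```text
[[218.46250915527344, 20.7092227935791], [414.5335388183594, 21.321800231933594], [386.020263671875, 392.9637145996094], [244.60057067871094, 393.1202087402344]]
centre [0.4771 0.1799 0.1455] yaw 0.2883 pitch up of +x -0.0164 in tool [ 0.0399  0.     -0.0394]
centre [0.4772 0.1803 0.1465] yaw 0.2841 pitch up of +x -0.0006 in tool [ 0.04   -0.0003 -0.0403]
0.28738619144284977
```

Request:
drive_tool(rows="0.5 0.006 -0.04 0 0 0 -0.014;0.5 0.018 -0.12 0 0 0 -0.04;0.5 0.032 -0.22 0 0 0 -0.073;0.5 0.048 -0.33 0 0 0 -0.11;0.5 0.064 -0.44 0 0 0 -0.147;0.5 0.08 -0.55 0 0 0 -0.183;0.5 0.096 -0.66 0 0 0 -0.22;0.5 0.108 -0.74 0 0 0 -0.247;0.5 0.117 -0.8 0 0 0 -0.266;0.5 0.117 -0.8 0 0 0 -0.266")

```text
time_s: 11.35
tcp_pos: [0.4725, -0.0755, 0.1033]
tool_rot: [1.0, 0.001, -0.001, 0.001]
wrist_force: [0.8, -0.5, -2.1]
gripper_width: 0.683
gripper_force: 64.9
```

Request:
drive_tool(rows="0.5 0.006 -0.04 0 0 0 -0.013;0.5 0.018 -0.12 0 0 0 -0.04;0.5 0.034 -0.22 0 0 0 -0.073;0.5 0.048 -0.32 0 0 0 -0.106;0.5 0.058 -0.38 0 0 0 -0.125;0.5 0.061 -0.41 0 0 0 -0.133;0.5 0.061 -0.41 0 0 0 -0.133;0.5 0.061 -0.41 0 0 0 -0.133")

```text
time_s: 12.15
tcp_pos: [0.4915, -0.1932, 0.1039]
tool_rot: [0.998, -0.064, -0.0, -0.0]
wrist_force: [-0.1, -0.3, -2.8]
gripper_width: 0.681
gripper_force: 65.0
```

```bash
python3 -c "
from h import *
snap('w_above'); s=telemetry.read_state(); print(2*np.arctan2(s['tool_rot'][1],s['tool_rot'][0]))
a=cv2.imread('pics/w_above.png'); cv2.imwrite('pics/above.png',a)"
```

```text
12.15 [ 0.4915 -0.1932  0.1039] [ 9.979e-01 -6.420e-02 -3.000e-04 -5.000e-04] 0.0117
-0.1280221949762201
```

View pics/above.png

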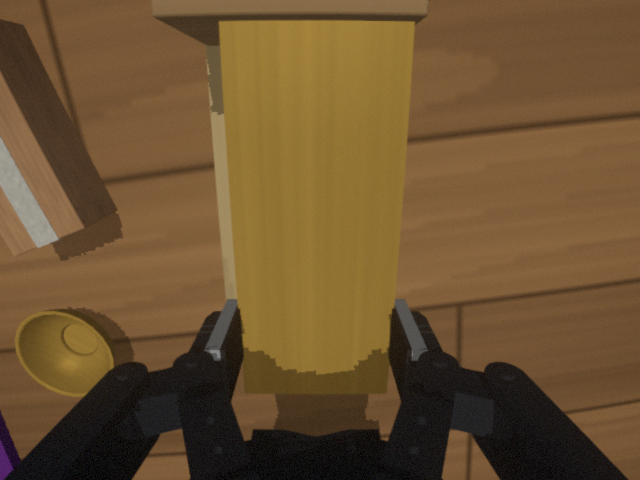

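The board is held squarely over the carton, far end about 13 mm short of the stop, whose top edge is at row 15. I descend to 5 mm above the carton, then advance.

Request:
drive_tool(rows="0.5 0 -0.003 -0.06 0 0 -0.003;0.5 0 -0.003 -0.12 0 0 -0.003;0.5 0 -0.003 -0.18 0 0 -0.003;0.5 0 -0.003 -0.225 0 0 -0.003;0.5 0 -0.003 -0.255 0 0 -0.003;0.5 0 -0.003 -0.255 0 0 -0.003;0.5 0 -0.003 -0.255 0 0 -0.003")

```text
time_s: 12.9
tcp_pos: [0.4919, -0.1951, 0.0279]
tool_rot: [0.998, -0.066, 0.0, -0.0]
wrist_force: [-0.0, -0.7, -1.4]
gripper_width: 0.686
gripper_force: 64.9
```

Request:
drive_tool(rows="0.5 0.013 -0.0017 0 0 0 0;0.5 0.026 -0.0034 0 0 0 0;0.5 0.033 -0.0043 0 0 0 0;0.5 0.033 -0.0043 0 0 0 0")

```text
time_s: 13.3
tcp_pos: [0.5022, -0.1969, 0.0278]
tool_rot: [0.998, -0.067, 0.0, 0.0]
wrist_force: [-0.1, -0.1, -2.9]
gripper_width: 0.68
gripper_force: 64.9
```

Request:
drive_tool(rows="0.5 0.005 0.003 0 0 0 0.003;0.5 0.005 0.003 0 0 0 0.003;0.5 0.005 0.003 0 0 0 0.003")

```text
time_s: 13.6
tcp_pos: [0.503, -0.1959, 0.0276]
tool_rot: [0.998, -0.065, -0.0, -0.0]
wrist_force: [0.0, -0.6, -2.3]
gripper_width: 0.689
gripper_force: 64.9
```

Request:
drive_tool(rows="0.5 0.005 0 0 0 0 0;0.5 0.005 0 0 0 0 0")

```text
time_s: 13.8
tcp_pos: [0.5037, -0.1959, 0.0274]
tool_rot: [0.998, -0.065, -0.001, -0.0]
wrist_force: [-2.7, 0.6, -1.8]
gripper_width: 0.686
gripper_force: 65.0
```

Request:
drive_tool(rows="0.5 0.003 0 -0.008 0 0 0;0.5 0.003 0 -0.012 0 0 0;0.5 0.003 0 -0.012 0 0 0")

```text
time_s: 14.1
tcp_pos: [0.5037, -0.1959, 0.0235]
tool_rot: [0.998, -0.065, -0.002, -0.0]
wrist_force: [-5.3, -0.5, -0.6]
gripper_width: 0.682
gripper_force: 65.2
```

Request:
drive_tool(rows="0.5 0 0 -0.004 0 0 0;0.5 0 0 -0.004 0 0 0")

```text
time_s: 14.3
tcp_pos: [0.5037, -0.1959, 0.0226]
tool_rot: [0.998, -0.065, -0.001, -0.0]
wrist_force: [-6.2, 0.3, 2.2]
gripper_width: 0.683
gripper_force: 65.4
```

Request:
drive_tool(rows="0.5 0 0 -0.001 0 0 0;0.75 0 0 -0.001 0 0 0;0.85 0 0 -0.001 0 0 0;1 0 0 -0.001 0 0 0;1 0 0 -0.001 0 0 0;1 0 0 0.02 0 0 0;1 0 0 0.1 0 0 0;1 0 0 0.2 0 0 0")

```text
time_s: 15.1
tcp_pos: [0.5047, -0.1957, 0.083]
tool_rot: [0.998, -0.065, -0.001, -0.0]
wrist_force: [0.2, -0.5, 0.3]
gripper_width: 0.998
gripper_force: 0.0
```

Request:
drive_tool(rows="0 -0.15 0.02 0.13 0 0 0;0 -0.15 0.02 0.13 0 0 0;0 -0.15 0.02 0.13 0 0 0;0 -0.15 0.02 0.13 0 0 0")

```text
time_s: 15.5
tcp_pos: [0.4612, -0.1899, 0.1217]
tool_rot: [0.998, -0.065, 0.0, -0.0]
wrist_force: [-0.4, -0.0, -1.1]
gripper_width: 0.33
gripper_force: 0.0
```

Run:
```python
from h import *
snap('w_b')
P=load('w_b'); im=cv2.imread('pics/w_b.png'); hsv=cv2.cvtColor(im,cv2.COLOR_BGR2HSV)
z=.063
m=cv2.inRange(hsv,(18,120,60),(28,255,255))
c0=proj(P,[[.544,-.201,z]])[0]; print("expected centre px",c0, hsv[int(c0[1]),int(c0[0])])
n,lab,st,ce=cv2.connectedComponentsWithStats(cv2.morphologyEx(m,cv2.MORPH_OPEN,np.ones((5,5),np.uint8)))
l=lab[int(c0[1]),int(c0[0])]; print(st[l])
r=cv2.boxPoints(cv2.minAreaRect(np.argwhere(lab==l)[:,::-1].astype(np.float32))); print(r.round(1).tolist())
W=at_z(P,r,z)[:,:2]; d=W-[.544,-.201]; u=np.array([.9914,-.1306]); v=np.array([.1306,.9914])
print(np.c_[d@u,d@v].round(4))
e=lambda L,Wd:[np.r_[np.array([.544,-.201])+a*L*u+b*Wd*v,z] for a,b in((1,1),(1,-1),(-1,-1),(-1,1))]
print("expect px",proj(P,e(.07,.03)).round(1).tolist())
```

```text
15.5 [ 0.4612 -0.1899  0.1217] [ 9.979e-01 -6.500e-02  5.000e-04 -0.000e+00] 0.027
expected centre px [316.7154522  107.65585112] [ 20 159 160]
[  260     0   114   227 23683]
[[260.0, 0.0], [373.0, 0.0], [373.0, 226.0], [260.0, 226.0]]
[[ 0.056   0.0304]
 [ 0.056  -0.0301]
 [-0.0711 -0.0356]
 [-0.0711  0.0357]]
expect px [[260.0, -28.8], [373.7, -28.7], [364.2, 224.3], [268.9, 224.3]]
```

Request:
drive_tool(rows="0 -0.02 0.0026 0 0 0 0;0 -0.02 0.0026 -0.1 0 0 0;0 -0.02 0.0026 -0.2 0 0 0;0 -0.02 0.0026 -0.28 0 0 0;0 -0.02 0.0026 -0.305 0 0 0;0 -0.02 0.0026 -0.305 0 0 0;0 -0.02 0.0026 -0.305 0 0 0")

```text
time_s: 16.25
tcp_pos: [0.4548, -0.1893, 0.0307]
tool_rot: [0.998, -0.065, 0.0, 0.0]
wrist_force: [0.7, -0.7, 0.1]
gripper_width: 0.001
gripper_force: 0.0
```

Request:
drive_tool(rows="0 0.012 -0.0016 0 0 0 0;0 0.024 -0.0031 0 0 0 0;0 0.03 -0.0039 0 0 0 0;0 0.03 -0.0039 0 0 0 0")

```text
time_s: 16.65
tcp_pos: [0.463, -0.1904, 0.0306]
tool_rot: [0.998, -0.065, -0.0, -0.0]
wrist_force: [-2.8, -0.4, 3.3]
gripper_width: -0.003
gripper_force: 1.6
```

Request:
drive_tool(rows="0 0.004 -0.0005 0 0 0 0;0 0.004 -0.0005 0 0 0 0;0 0.004 -0.0005 0 0 0 0")

```text
time_s: 16.95
tcp_pos: [0.463, -0.1903, 0.0303]
tool_rot: [0.998, -0.065, -0.001, -0.0]
wrist_force: [-6.6, 0.8, 4.7]
gripper_width: -0.002
gripper_force: 3.2
```

The board didn't move as the force rose, so it is hard against the stop. Next is the loose carton.

Request:
drive_tool(rows="0 -0.02 0.003 0 0 0 0;0 -0.02 0.003 0.13 0 0 0;0 -0.02 0.003 0.267 0 0 0;1 0.1 0.16 0.267 0 0 0.084;1 0.2 0.317 0.267 0 0 0.168;1 0.3 0.47 0.267 0 0 0.252;1 0.4 0.634 0.267 0 0 0.336;1 0.4 0.634 0.267 0 0 0.336;1 0.4 0.634 0.267 0 0 0.336;1 0.4 0.634 0.267 0 0 0.336")

```text
time_s: 17.95
tcp_pos: [0.5847, 0.0001, 0.1102]
tool_rot: [0.994, 0.111, 0.0, 0.0]
wrist_force: [-0.9, -0.3, -0.4]
gripper_width: 1.0
gripper_force: 0.0
```

Run:
```python
from h import *
snap('w_c'); s=telemetry.read_state(); print(2*np.arctan2(s['tool_rot'][1],s['tool_rot'][0]), s["gripper_width"])
P=load('w_c'); im=cv2.imread('pics/w_c.png'); g=cv2.cvtColor(im,cv2.COLOR_BGR2GRAY)
# edge-based refine: maximise gradient along projected 140x60 rectangle (near part may be hidden)
gx=cv2.GaussianBlur(g,(5,5),0).astype(np.float32); G=np.hypot(cv2.Sobel(gx,5,1,0),cv2.Sobel(gx,5,0,1))
from scipy.optimize import minimize
def score(p):
    u=np.array([np.cos(p[2]),np.sin(p[2])]);v=np.array([-u[1],u[0]]);t=np.linspace(-.95,.95,80)
    pts=[np.array(p[:2])+.07*a*u+.03*b*v for a,b in [(k,1) for k in t]+[(k,-1) for k in t]+[(1,k) for k in t]+[(-1,k) for k in t]]
    q=proj(P,np.c_[pts,np.full(len(pts),.045)]).astype(np.float32)
    return -cv2.remap(G,q[None,:,0],q[None,:,1],1).mean()
best=min((minimize(score,[.5834+a,b,.222+c],method="Nelder-Mead",options=dict(initial_simplex=None,xatol=1e-4)) for a in(-.003,0,.003) for b in(-.003,0,.003) for c in(-.02,0,.02)),key=lambda r:r.fun)
print(best.x.round(4),best.fun)
```

```text
17.95 [5.847e-01 1.000e-04 1.102e-01] [9.938e-01 1.111e-01 1.000e-04 0.000e+00] 0.0301
0.22105781893099777 1.00135775363039
[ 0.5834 -0.0008  0.2227] -72.90282440185547
```

Request:
drive_tool(rows="1 -0.003 -0.003 -0.13 0 0 0;1 -0.003 -0.003 -0.25 0 0 0;1 -0.003 -0.003 -0.34 0 0 0;1 -0.003 -0.003 -0.387 0 0 0;1 -0.003 -0.003 -0.387 0 0 0;0.5 -0.003 -0.003 -0.387 0 0 0;0.5 -0.003 -0.003 -0.387 0 0 0;0.5 -0.003 -0.003 -0.387 0 0 0;0.5 -0.003 -0.003 -0.387 0 0 0;0.5 -0.003 -0.003 -0.387 0 0 0", force=45)

```text
time_s: 19.0
tcp_pos: [0.5848, -0.0015, -0.0039]
tool_rot: [0.994, 0.11, 0.001, 0.0]
wrist_force: [-0.3, -1.0, 7.5]
gripper_width: 0.689
gripper_force: 49.7
```

Request:
drive_tool(rows="0.5 0 0 0.03 0 0 0;0.5 0 0 0.09 0 0 0;0.5 0 0 0.16 0 0 0;0.5 0 0 0.24 0 0 0;0.5 0 0 0.32 0 0 0;0.5 0 0 0.4 0 0 0;0.5 0 0 0.45 0 0 0;0.5 0 0 0.45 0 0 0")

```text
time_s: 19.8
tcp_pos: [0.585, -0.0011, 0.1322]
tool_rot: [0.994, 0.111, 0.002, 0.0]
wrist_force: [-0.6, 0.1, -3.5]
gripper_width: 0.691
gripper_force: 50.0
```

Request:
drive_tool(rows="0.5 -0.008 -0.03 0 0 0 -0.015;0.5 -0.026 -0.1 0 0 0 -0.05;0.5 -0.052 -0.195 0 0 0 -0.1;0.5 -0.082 -0.305 0 0 0 -0.157;0.5 -0.112 -0.42 0 0 0 -0.214;0.5 -0.142 -0.53 0 0 0 -0.27;0.5 -0.164 -0.615 0 0 0 -0.314;0.5 -0.176 -0.661 0 0 0 -0.337;0.5 -0.176 -0.661 0 0 0 -0.337;0.5 -0.176 -0.661 0 0 0 -0.337")

```text
time_s: 20.8
tcp_pos: [0.5306, -0.199, 0.1288]
tool_rot: [0.998, -0.066, -0.0, -0.0]
wrist_force: [-1.4, 0.8, -3.6]
gripper_width: 0.694
gripper_force: 49.8
```

```bash
cat >> h.py <<'E'
def st():
    s=telemetry.read_state(); d=s["tcp_pos"][:2]-[.544,-.201]
    print(s["time_s"],"along",(d@[.9914,-.1306]).round(4),"lat",(d@[.1306,.9914]).round(4),"z",s["tcp_pos"][2].round(4),"yaw",(2*np.arctan2(s['tool_rot'][1],s['tool_rot'][0])).round(4))
E
python3 - <<'E'
from h import *
st(); snap('w_d')
# refine carton pose in hand: edge score with top plane z unknown ~ tcp+.0495
P=load('w_d'); g=cv2.imread('pics/w_d.png',0); s=telemetry.read_state(); zt=s["tcp_pos"][2]+.0495
gx=cv2.GaussianBlur(g,(5,5),0).astype(np.float32); G=np.hypot(cv2.Sobel(gx,5,1,0),cv2.Sobel(gx,5,0,1))
from scipy.optimize import minimize
def score(p):
    u=np.array([np.cos(p[2]),np.sin(p[2])]);v=np.array([-u[1],u[0]]);t=np.linspace(-.95,.95,80)
    pts=[np.array(p[:2])+.07*a*u+.03*b*v for a,b in [(k,1) for k in t if k>.1]+[(k,-1) for k in t if k>.1]+[(1,k) for k in t]]
    q=proj(P,np.c_[pts,np.full(len(pts),zt)]).astype(np.float32)
    return -cv2.remap(G,q[None,:,0],q[None,:,1],1).mean()
t=s["tcp_pos"]
best=min((minimize(score,[t[0]+a,t[1]+b,-.131+c],method="Nelder-Mead") for a in(-.003,0,.003) for b in(-.003,0,.003) for c in(-.02,0,.02)),key=lambda r:r.fun)
print(best.x.round(4),best.fun); d=best.x[:2]-t[:2]; print("carton rel TCP along/lat",d@[.9914,-.1306],d@[.1306,.9914])
E
```

```text
20.8 along -0.0135 lat 0.0003 z 0.1288 yaw -0.1311
20.8 [ 0.5306 -0.199   0.1288] [ 9.979e-01 -6.550e-02 -4.000e-04 -5.000e-04] 0.0243
[ 0.5296 -0.1974 -0.1314] -62.891563415527344
carton rel TCP along/lat -0.0014693620961745654 0.0005711263307770682
```

Request:
drive_tool(rows="0.5 0 -0.001 -0.05 0 0 0;0.5 0 -0.001 -0.1 0 0 0;0.5 0 -0.001 -0.15 0 0 0;0.5 0 -0.001 -0.195 0 0 0;0.5 0 -0.001 -0.218 0 0 0;0.5 0 -0.001 -0.218 0 0 0;0.5 0 -0.001 -0.218 0 0 0")

```text
time_s: 21.55
tcp_pos: [0.5314, -0.1992, 0.0642]
tool_rot: [0.998, -0.065, 0.0, -0.0]
wrist_force: [-0.0, -0.5, -3.1]
gripper_width: 0.69
gripper_force: 49.8
```

Request:
drive_tool(rows="0.5 0.013 -0.0017 0 0 0 0;0.5 0.026 -0.0034 0 0 0 0;0.5 0.035 -0.0046 0 0 0 0;0.5 0.035 -0.0046 0 0 0 0;0.5 0.035 -0.0046 0 0 0 0")

```text
time_s: 22.05
tcp_pos: [0.5414, -0.2012, 0.0639]
tool_rot: [0.998, -0.066, -0.0, -0.0]
wrist_force: [-0.3, -0.6, -3.0]
gripper_width: 0.69
gripper_force: 49.8
```

```bash
python3 -c "
from h import *
st()"
```

```text
22.05 along -0.0025 lat -0.0005 z 0.0639 yaw -0.1313
```

Request:
drive_tool(rows="0.5 0.01 -0.0013 0 0 0 0;0.5 0.01 -0.0013 0 0 0 0;0.5 0.01 -0.0013 0 0 0 0")

```text
time_s: 22.35
tcp_pos: [0.5445, -0.2016, 0.0639]
tool_rot: [0.998, -0.066, 0.0, -0.0]
wrist_force: [-0.6, 0.4, -2.9]
gripper_width: 0.689
gripper_force: 49.8
```

Request:
drive_tool(rows="0.5 0.005 -0.0007 0 0 0 0;0.5 0.005 -0.0007 0 0 0 0")

```text
time_s: 22.55
tcp_pos: [0.5446, -0.2016, 0.0636]
tool_rot: [0.998, -0.066, -0.001, -0.0]
wrist_force: [-6.2, 0.0, -2.0]
gripper_width: 0.694
gripper_force: 49.8
```

Carton is touching the stop. I lower it onto the board.

Request:
drive_tool(rows="0.5 0 0 -0.006 0 0 0;0.5 0 0 -0.012 0 0 0;0.5 0 0 -0.012 0 0 0")

```text
time_s: 22.85
tcp_pos: [0.5445, -0.2017, 0.0598]
tool_rot: [0.998, -0.066, -0.001, -0.0]
wrist_force: [-4.4, 0.9, -3.0]
gripper_width: 0.691
gripper_force: 49.9
```

Request:
drive_tool(rows="0.5 0 0 -0.004 0 0 0;0.5 0 0 -0.004 0 0 0")

```text
time_s: 23.05
tcp_pos: [0.5445, -0.2017, 0.0591]
tool_rot: [0.998, -0.066, -0.001, -0.0]
wrist_force: [-7.4, 0.7, 3.2]
gripper_width: 0.69
gripper_force: 50.4
```

Request:
drive_tool(rows="0.5 0 0 0 0 0 0;0.75 0 0 0 0 0 0;0.85 0 0 0 0 0 0;1 0 0 0 0 0 0;1 0 0 0 0 0 0;1 0 0 0.03 0 0 0;1 0 0 0.13 0 0 0;1 0 0 0.25 0 0 0;1 0 0 0.25 0 0 0")

```text
time_s: 23.95
tcp_pos: [0.5487, -0.2028, 0.1392]
tool_rot: [0.998, -0.066, 0.004, 0.001]
wrist_force: [0.6, 0.2, 0.2]
gripper_width: 1.0
gripper_force: 0.0
```

Request:
drive_tool(rows="0 -0.15 0.02 0 0 0 0;0 -0.3 0.04 0 0 0 0;0 -0.31 0.041 0 0 0 0;0 -0.31 0.041 0 0 0 0;0 -0.31 0.041 0 0 0 0;0 -0.31 0.041 0 0 0 0")

```text
time_s: 24.55
tcp_pos: [0.4545, -0.1896, 0.1342]
tool_rot: [0.998, -0.065, 0.001, 0.0]
wrist_force: [0.2, -0.4, 0.1]
gripper_width: 0.005
gripper_force: 0.0
```

```bash
python3 -c "
from h import *
st()"
```

```text
24.55 along -0.0903 lat -0.0004 z 0.1342 yaw -0.1307
```

A gentle confirming push on the carton's near end.

Request:
drive_tool(rows="0 0 0 -0.1 0 0 0;0 0 0 -0.2 0 0 0;0 0 0 -0.27 0 0 0;0 0 0 -0.28 0 0 0;0 0 0 -0.28 0 0 0;0 0.015 -0.002 -0.28 0 0 0;0 0.025 -0.0033 -0.28 0 0 0;0 0.03 -0.004 -0.28 0 0 0;0 0.03 -0.004 -0.28 0 0 0")

```text
time_s: 25.45
tcp_pos: [0.4625, -0.1908, 0.0506]
tool_rot: [0.998, -0.066, 0.001, 0.0]
wrist_force: [0.4, 0.2, -0.4]
gripper_width: 0.0
gripper_force: 0.0
```

Request:
drive_tool(rows="0 0.005 -0.0007 0 0 0 0;0 0.005 -0.0007 0 0 0 0;0 0.005 -0.0007 0 0 0 0")

```text
time_s: 25.75
tcp_pos: [0.4629, -0.1908, 0.0501]
tool_rot: [0.998, -0.066, -0.0, -0.0]
wrist_force: [-2.8, -0.4, 3.1]
gripper_width: 0.001
gripper_force: 1.5
```

Request:
drive_tool(rows="0 0.004 -0.0005 0 0 0 0;0 0.004 -0.0005 0 0 0 0;0 0.004 -0.0005 0 0 0 0")

```text
time_s: 26.05
tcp_pos: [0.4628, -0.1908, 0.0499]
tool_rot: [0.998, -0.066, -0.002, -0.0]
wrist_force: [-6.4, 1.3, 5.5]
gripper_width: 0.002
gripper_force: 3.5
```

Request:
drive_tool(rows="0 -0.05 0.0066 0 0 0 0;0 -0.05 0.0066 0.1 0 0 0;0 -0.05 0.0066 0.26 0 0 0;0 -0.05 0.0066 0.42 0 0 0;0 -0.05 0.0066 0.5 0 0 0;0 -0.05 0.0066 0.5 0 0 0;0 -0.05 0.0066 0.5 0 0 0")

```text
time_s: 26.75
tcp_pos: [0.4501, -0.1891, 0.2004]
tool_rot: [0.998, -0.066, 0.001, 0.0]
wrist_force: [-1.0, 0.2, -1.4]
gripper_width: -0.005
gripper_force: 0.0
```

Run:
```python
from h import *
from scipy.optimize import minimize
st(); snap('w_e')
T=viewer.camera("top"); cv2.imwrite("pics/top_end.png",T[:,:,::-1])
def fit(P,g,z,x0,near=True,stripe=False):
    gx=cv2.GaussianBlur(g,(5,5),0).astype(np.float32); G=np.hypot(cv2.Sobel(gx,5,1,0),cv2.Sobel(gx,5,0,1))
    def score(p):
        u=np.array([np.cos(p[2]),np.sin(p[2])]);v=np.array([-u[1],u[0]]);t=np.linspace(-.95,.95,80)
        pts=[np.array(p[:2])+.07*a*u+.03*b*v for a,b in [(k,1) for k in t]+[(k,-1) for k in t]+[(1,k) for k in t]+[(-1,k) for k in t]]
        q=proj(P,np.c_[pts,np.full(len(pts),z)]).astype(np.float32)
        return -cv2.remap(G,q[None,:,0],q[None,:,1],1).mean()
    b=min((minimize(score,[x0[0]+a,x0[1]+c,x0[2]],method="Nelder-Mead") for a in(-.003,0,.003) for c in(-.003,0,.003)),key=lambda r:r.fun); return b.x.round(4),b.fun
x0=[.544,-.201,-.131]
print("carton wrist",fit(load('w_e'),cv2.imread('pics/w_e.png',0),.108,x0))
P=viewer.camera_params("top"); print("carton top",fit(P,cv2.cvtColor(T,cv2.COLOR_RGB2GRAY),.108,x0))
# board_3 in rack: brass centroid; change elsewhere
a=cv2.imread("pics/top0.png").astype(int); d=np.abs(a-T[:,:,::-1].astype(int)).max(2)
for n,(x,y) in dict(bowl=(344,312),jar=(333,125),bell=(387,118),rack=(245,243),purple1=(134,287),purple2=(252,375)).items(): print(n,np.percentile(d[y-25:y+25,x-25:x+25],[50,95]))
S=viewer.camera("scene"); P=viewer.camera_params("scene")
u=np.array([.9914,-.1306,0]);v=np.array([.1306,.9914,0]);c=np.array([.544,-.201,0])
h=cv2.cvtColor(S,cv2.COLOR_RGB2HSV)
for z in (.03,.057,.085): q=proj(P,[c+.03*v+k*u+[0,0,z] for k in(-.06,-.03,0)]).round().astype(int); print(z,[h[y,x].tolist() for x,y in q])
```

```text
26.75 along -0.0946 lat -0.0005 z 0.2004 yaw -0.1312
26.75 [ 0.4501 -0.1891  0.2004] [ 9.978e-01 -6.550e-02  9.000e-04  2.000e-04] 0.0276
carton wrist (array([ 0.5433, -0.2011, -0.1316]), np.float64(-49.531150817871094))
carton top (array([ 0.5422, -0.2015, -0.1336]), np.float64(-121.00968933105469))
bowl [5. 9.]
jar [4. 9.]
bell [4. 9.]
rack [ 5. 13.]
purple1 [4. 9.]
purple2 [4. 9.]
0.03 [[14, 121, 133], [14, 122, 130], [14, 123, 126]]
0.057 [[12, 135, 72], [12, 136, 71], [12, 138, 70]]
0.085 [[13, 125, 133], [14, 124, 132], [14, 122, 128]]
```

```bash
python3 -c "
from cell import arm
print(arm.job_done())"
```

```text
the job is handed in; nothing more can be done
None
```

The order is made up and handed in at about 27 s of the 72 s: the top board lies flat on the bottom carton and the loose carton sits on it, both squarely on the column with their ends pushed hard against the stop, and the camera check showed no change at the rack, bell, jar or bowl.

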